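# Load a bearing block past the spring gate of a feed track

## Robot

A 6-joint arm with a two-finger parallel gripper is mounted at the origin on the work surface. World frame = base frame: x ahead of the robot, y to its left, z up, the work surface at z = 0. Lengths are in m, angles in rad, forces in N, time in s.
With the tool pointing down it reaches from about 0.3 to 0.875 m from the base axis. Payload 4.2 kg.
Tool frame: the origin (TCP) lies between the finger pads; the fingertips stand 22 mm ahead of it and the grasp point (between the pads) lies 3 mm ahead of it; z points along the fingers, y is the line along which they close (so a half turn about z gives the same grasp; the last joint's range is limited). The gripper opens to 85 mm and grips with 20 to 120 N. Pads are 22 mm wide; open, the fingers measure 114 mm over their backs; the gripper's body (76 mm by 85 mm) begins 54 mm behind the grasp point. The pads swing forward as they close: fully open they stand 13 mm farther back than shut.
Start: joints at [-1.336, 0.32, 1.565, -0, 1.257, -0.02], TCP at [0.145, -0.556, 0.253] pointing down, gripper open.
Joint ranges: [-3.11, 3.11], [-0.84, 2.01], [0.21, 2.61], [-1.34, 4.49], [0.05, 2.63], [-2.56, 2.56]. Speed limits (rad/s): [2.57, 2.57, 3.14, 3.14, 3.14, 3.14].

## Interface

Orientations are given as a unit quaternion [x, y, z, w].
In Python, from station import ctrl, eyes gives the robot as it stands.
- The arm moves only by the tool move_arm, never from a script. Its argument "rows" is a list of rows, each an object of numbers: "dx", "dy", "dz": the shift along the world's x, y, z in mm; "ax", "ay", "az": the turn, a rotation vector about the world's x, y, z in rad; "gripper": the finger opening in mm, from 0 to 85.4. In form: [{"dx": .., "dy": .., "dz": .., "ax": .., "ay": .., "az": .., "gripper": ..}, ...]. A call has exactly 8 rows; each row is the pose to reach, as a shift and turn from the pose commanded when the call began; what a row does not reach only later rows make up. A row lasts 1/12 s, in which the tool goes at most 41.7 mm and 7.16 degrees, less where a joint would pass 70% of its speed; a pose out of reach is approached as far as the arm can. A call with a gripper value outside its range is refused whole. The fingers move at their own pace and stop on an object; "grip_force" is the grip in N (left out, the last holds). Time passes only in rows, so rows that repeat a pose let the fingers close, or fill a call up. It gives the time, the measured TCP pose, the force, the opening and the grip force at its end, in the units of the state.
- ctrl.get_state(): the state, without advancing time (a new reading comes with each control period).
- eyes.read_camera(name): name is "side" or "top"; returns the picture (480x640x3 uint8, red, green, blue); there is no depth.
- eyes.calibration(name): a dict with "mtx" (3x3 intrinsics, pixels), "T" (4x4, takes a point from camera to world coordinates). Camera axes: x right, y down, z forward; pixel columns grow to the right and rows downward; lengths in m; the calibration is good to about 2 mm. A picture is of the moment at which its call begins. calibration takes no time and is no camera call.
- ctrl.sign_off(): hands the job in; it is judged then, once.
The state is a dict: "clock": time; "q": joint angles; "joint_vel": joint speeds; "effort": joint torques, N m; "tcp_pos": TCP position; "tool_rot": TCP orientation; "ft_force": force on the tool from outside, world axes, zero at the start; "ft_torque": the same for the moment, N m; "finger_gap": finger opening in m; "gripper_force": force on a finger pad.
Only numpy, scipy, OpenCV 4.12 (cv2) and the standard library are available. Lean on these libraries where they do the work, as an engineer would, in place of code of your own. Each camera call takes 0.05 s, during which the arm holds its last target. There are 200 camera calls.

## Task

Put the aluminium bearing block flat into the open near end of the feed track, then push it along the track, through the one-way spring gate and against the spring plunger, until the gate snaps back across the track behind it; then ease off so that the gate alone holds the block against the plunger. Push gently: never drive the plunger in by more than about 17 mm. Do not disturb the jar, the mug or the wrench.

Things in the scene. Friction and masses are not known exactly. Their poses are not given: they have to be found in the camera images.
- block: Aluminium block 56 mm long (its x) x 66 wide (y) x 44 high, a flat bearing disc in its top; 0.36 to 0.59 kg. Origin: centre of its underside, z up. Loose on the bench right of the track. Goes in with its 56 mm along the track, either way round; grip it across the 56 mm, fingers before and behind it. Friction on the lane 0.5 to 0.7.
- track: Steel feed track, fixed. Origin: centre line of the lane, at bench height; x along the lane away from the robot (push direction), y left, z up. Base x = -170 to 190 mm, lane floor at z = 6 mm. Near end is an open bay, walls' inner faces y = +-39, tops z = 30 mm. In it a cassette (lane, gate, plunger) is clamped elsewhere each time: its zero point is at x = c, c = 0 to 30 mm, not measured.
- bay (a point): Middle of the open loading bay: on the lane floor and centre line, at track x = -92 mm. A block set down centred here lies wholly in the bay, before the gate. Beyond, from x = c-60 to c-30 mm, the cassette's side walls (tops z = 36 mm) taper the lane from 77 to 71 mm wide, and it stays so.
- lane_end (a point): Far end of the lane floor, on the centre line, at track x = 190 mm. The plunger housing (46 mm high) stands before it. Two straps cross over the lane at x = c+74 and c+100 mm, 10 mm wide, z = 55 to 59 mm, clear of the block: it cannot be put in from above.
- gate (a joint): Gate: dark steel flap 44 mm long, z = 8 to 42 mm, hinged upright on the left wall at x = c. 0 = shut: slants inward and away from the robot, tip at x = c+36, y = +15 mm; y < +13 mm stays free for a pusher. The block folds it to 0.4-0.55 rad (3 to 8 N). It snaps back to 0 once the block's rear face passes x = c+44 mm. A stop bars it from swinging past 0 toward the robot; it then holds the block.
- plunger (a joint): Travel of the sprung plunger, m. 0 = out, black face (44 x 34 mm, centred z = 27 mm) at x = c+89 mm; grows in +x. Pushes back 3 N + 0.8 N per mm. In by 11 mm (12 N, plus 0 to 5 N of block friction) when the gate snaps shut; then, let go, it drives the block back 8 mm onto the gate's tip and stays about 3 mm in. Keep under 17 mm; over 19 mm it is overloaded.
- jar: Glass jar with a steel lid, 66 mm across, 85 mm high, standing right of the track's far end. Origin: centre of its underside. Leave alone.
- mug: Blue mug, 80 mm across, 90 mm high, standing left of the track. Origin: centre of its underside. Leave alone.
- wrench: Steel wrench, 180 mm long, lying left of the track's far end. Origin: on the bench under it. Leave alone.

How it is judged:
On the way, in this order (a step that is already met when the one before it is completed fails the run):
1. the block lies flat in the loading bay of the track, before the gate, with the gate shut (x of block in the frame of track between -0.14 and -0.02 m and y of block in the frame of track between -0.012 and 0.012 m and z of block in the frame of track below 0.01 m and angle between the x axis of block and the x axis of track, either way round below 0.3 rad and value of joint gate below 0.1 rad), for 0.2 s.
2. the block, sliding on the lane floor, folds the gate open (value of joint gate above 0.25 rad and z of block in the frame of track below 0.012 m and contact force between block and track above 0.5 N and x of block in the frame of track above -0.02 m), for 0.1 s.
At the end, for the whole second after the job is handed in: The gate is shut (under 0.1 rad) behind the block, the block lies flat on the lane beyond the gate (tilt under 0.1 rad, underside within 4 mm of the lane floor), at rest and let go, and is held against the plunger, which stays pushed in by 1 to 12 mm (value of joint gate below 0.1 rad and value of joint plunger between 0.001 and 0.012 m and x of block in the frame of track above 0.05 m and z of block in the frame of track below 0.01 m and angle between block's own z axis and vertical below 0.1 rad and linear speed of block below 0.01 m/s); the robot touches nothing.
It fails at once if the plunger is overloaded: pushed in more than 19 mm (value of joint plunger above 0.019 m).
It fails at once if the jar is moved more than 20 mm (distance of jar from where it was at the start of the episode above 0.02 m).
It fails at once if the mug is moved more than 20 mm (distance of mug from where it was at the start of the episode above 0.02 m).
It fails at once if the wrench is moved more than 20 mm (distance of wrench from where it was at the start of the episode above 0.02 m).
It also fails if it takes over 70 s, if anything falls off the work surface, if the arm or the gripper's body presses on something with over 40 N, if the wrist force passes 120 N, or if a joint passes its speed limit or range.

## Working session

There is one attempt and no reset: what is moved stays moved. The work goes in short steps, Python scripts to look and compute and a tool call to move; the robot and the scene stay as the last step left them, time stands still between calls to the robot, and variables do not carry over. Pictures are saved under pics/ and viewed, at most 10 in all, crops included, and the job is handed in when it is done.

Besides the shell and the picture viewer there is one more tool, called after "Emit:" as a command line: name --argument value ..., lists and objects as JSON in quotes. move_arm: Moves the arm, as the interface text tells. Its arguments: {"type":"object","properties":{"rows":{"type":"array"},"grip_force":{"type":"number"}},"required":["rows"]}

```bash
ls; mkdir -p pics; cat > h.py <<'E'
import numpy as np, cv2
from station import ctrl, eyes
def snap(n,f):
    im=np.array(eyes.read_camera(n)); cv2.imwrite(f,im[:,:,::-1]); return im
def ray(n,uv):
    c=eyes.calibration(n); T=np.array(c["T"]); K=np.array(c["mtx"])
    d=T[:3,:3]@np.linalg.solve(K,[uv[0],uv[1],1.]); return T[:3,3],d/np.linalg.norm(d)
def onz(n,uv,z):
    o,d=ray(n,uv); return o+d*(z-o[2])/d[2]
def tri(u1,n1,u2,n2):
    a,d=ray(n1,u1); b,e=ray(n2,u2)
    s=np.linalg.lstsq(np.c_[d,-e],b-a,rcond=None)[0]
    p,q=a+d*s[0],b+e*s[1]; return (p+q)/2,np.linalg.norm(p-q)
def proj(n,P):
    c=eyes.calibration(n); T=np.linalg.inv(np.array(c["T"])); P=np.atleast_2d(P)
    q=(P@T[:3,:3].T+T[:3,3])@np.array(c["mtx"]).T; return q[:,:2]/q[:,2:]
E
python3 - <<'E'
from h import *
np.set_printoptions(precision=3,suppress=True)
s=ctrl.get_state(); print(s)
for n in("top","side"):
    snap(n,f"pics/{n}0.png"); print(n,eyes.calibration(n))
E
```

```text
pics
{'clock': 0.0, 'q': array([-1.336,  0.32 ,  1.566,  0.   ,  1.257, -0.02 ]), 'joint_vel': array([-0.   ,  0.002,  0.001, -0.001,  0.001,  0.   ]), 'effort': array([ -0.002, -41.552, -23.416,   0.   ,   0.008,  -0.   ]), 'tcp_pos': array([ 0.145, -0.556,  0.252]), 'tool_rot': array([ 0.992,  0.127, -0.   , -0.001]), 'ft_force': array([-0.512,  0.932, -0.14 ]), 'ft_torque': array([0.018, 0.009, 0.041]), 'gripper_force': 0.0, 'finger_gap': 0.08508649103642525}
top {'mtx': array([[452.761,   0.   , 320.976],
       [  0.   , 452.761, 243.297],
       [  0.   ,   0.   ,   1.   ]]), 'T': array([[-0.013, -0.997,  0.073,  0.515],
       [-1.   ,  0.014,  0.017,  0.022],
       [-0.018, -0.072, -0.997,  1.02 ],
       [ 0.   ,  0.   ,  0.   ,  1.   ]])}
side {'mtx': array([[485.627,   0.   , 317.062],
       [  0.   , 485.627, 234.017],
       [  0.   ,   0.   ,   1.   ]]), 'T': array([[-0.718, -0.475,  0.508,  0.154],
       [-0.696,  0.484, -0.531,  0.519],
       [ 0.006, -0.735, -0.678,  0.669],
       [ 0.   ,  0.   ,  0.   ,  1.   ]])}
```

View pics/top0.png

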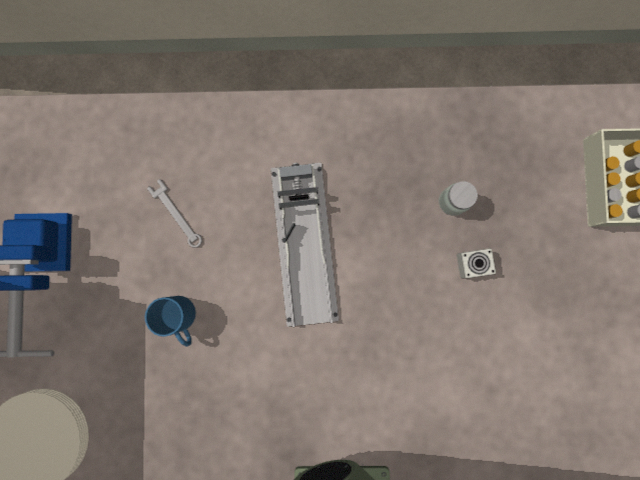

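View pics/side0.png

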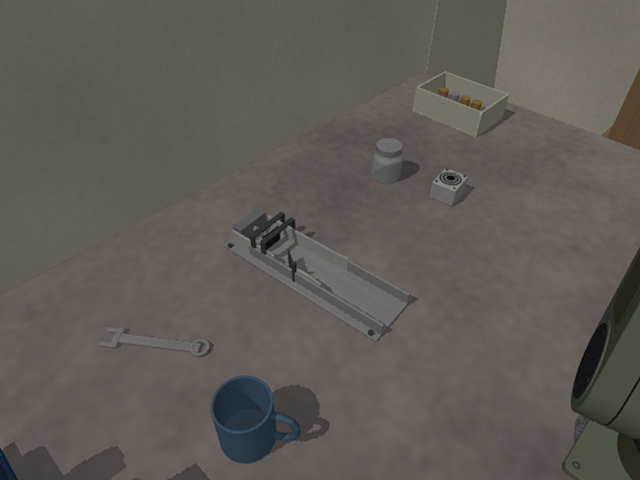

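The top view shows the track from about (299,164) at its far end to (315,324) at its near end. The gate is near (289,233), the block top near (479,263), the jar at (460,196), the mug at (170,315) and the wrench at (175,213). In the side view the block is at (449,185) and the track's near end runs from (375,335) to (412,297). Next I'll zoom in.

```bash
python3 - <<'E'
import cv2,numpy as np
t=cv2.imread("pics/top0.png"); s=cv2.imread("pics/side0.png")
R=lambda im,x,y,w,h,k:cv2.resize(im[y:y+h,x:x+w],None,fx=k,fy=k,interpolation=cv2.INTER_CUBIC)
a=R(t,260,155,95,180,3.3333)   # 316x600
b=R(t,450,240,60,50,7)   # 420x350
c=R(s,422,160,56,50,5)    # 280x250
o=np.zeros((600,740,3),np.uint8)
o[:a.shape[0],:a.shape[1]]=a[:600]; o[:350,320:740]=b; o[350:600,320:600]=c
cv2.imwrite("pics/crop1.png",o)
cv2.imwrite("pics/crop2.png",R(s,215,200,210,148,3.8))
E
```

```text
(no output)
```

View pics/crop1.png

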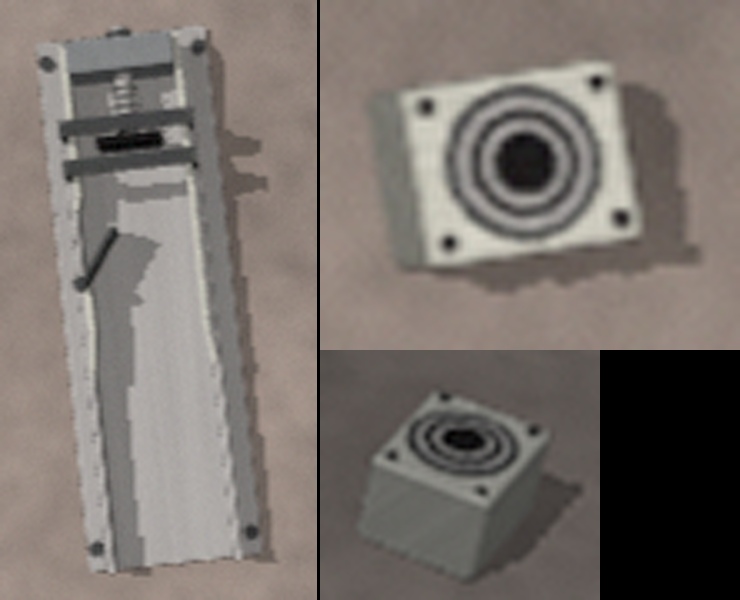

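View pics/crop2.png

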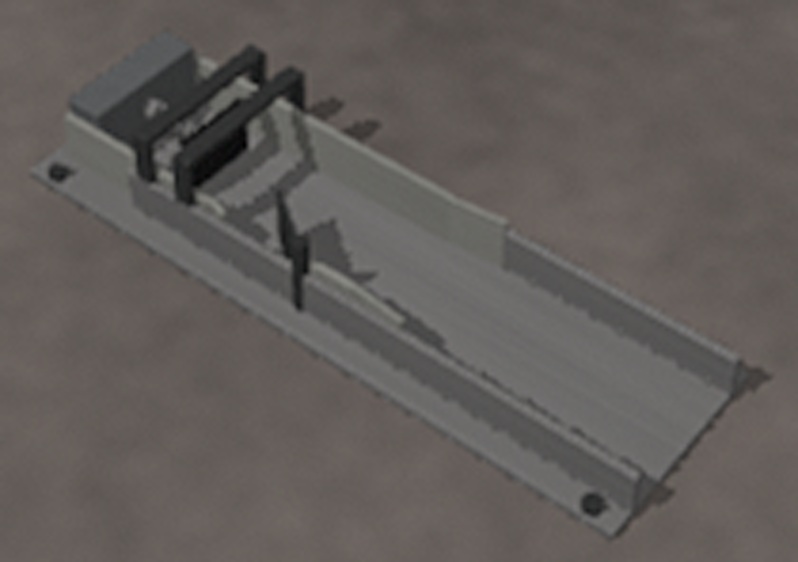

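The crops show these features, in crop pixels:
- **Track bolts (top view):** (47,64), (198,47), (97,549) and (251,532).
- **Gate (top view):** hinge at (80,284) and tip at (115,231).
- **Right cassette wall (top view):** starts at (210,355).
- **Block disc:** (525,160) in the top crop and (465,440) in the side crop.
- **Side view:** gate hinge post top at about (300,245), wall start at (505,228).

Now I'll measure.

```bash
python3 - <<'E'
from h import *
np.set_printoptions(precision=4,suppress=True)
T=lambda x,y:np.array([260+(x+.5)/3.3333-.5,155+(y+.5)/3.3333-.5])
S=lambda x,y:np.array([215+(x+.5)/3.8-.5,200+(y+.5)/3.8-.5])
t=cv2.imread("pics/top0.png"); s=cv2.imread("pics/side0.png")
def dark(im,p,r=5):
    p=np.round(p).astype(int); g=cv2.cvtColor(im,6)[p[1]-r:p[1]+r+1,p[0]-r:p[0]+r+1].astype(float)
    w=np.clip(np.median(g)-25-g,0,None); y,x=np.mgrid[-r:r+1,-r:r+1]
    return p+np.array([(w*x).sum(),(w*y).sum()])/w.sum()
bt={k:dark(t,T(*p),3) for k,p in dict(FL=(47,64),FR=(198,47),NL=(97,549),NR=(251,532)).items()}
bs={k:dark(s,S(*p),3) for k,p in dict(FL=(58,172),NL=(593,503)).items()}
print("bolts px",bt,bs)
for k in bs: print(k,"tri",tri(bt[k],"top",bs[k],"side"))
W={k:onz("top",bt[k],.008) for k in bt}; print("W",W)
F=(W["FL"]+W["FR"])/2; N=(W["NL"]+W["NR"])/2
u=(F-N)/np.linalg.norm(F-N); print("dist",np.linalg.norm(F-N),"mid",(F+N)/2,"yaw",np.arctan2(u[1],u[0]), "widths",np.linalg.norm(W["FL"]-W["FR"]),np.linalg.norm(W["NL"]-W["NR"]))
C=dict(FL=(37,42),FR=(208,27),NL=(90,572),NR=(272,557)); C={k:onz("top",T(*p),.004) for k,p in C.items()}; print("corners",C)
Tn=lambda P:None
# track frame from bolts
o=(F+N)/2; v=np.array([-u[1],u[0],0])
loc=lambda P:np.array([(P-o)@u+.01,(P-o)@v,P[2]])
for k in C: print(k,loc(C[k]))
print("hinge z42",loc(onz("top",T(80,284),.042)),"tip",loc(onz("top",T(115,231),.042)))
print("hinge tri",[loc(tri(T(80,284),"top",S(300,245),"side")[0])])
print("wall start z36",loc(onz("top",T(210,355),.036)),"side",loc(onz("side",S(505,228),.036)))
print("plunger face top z44",loc(onz("top",T(130,153),.010)),"side tip",loc(onz("side",S(281,192),.042)))
print("straps",loc(onz("top",T(130,161),.059)),loc(onz("top",T(125,123),.059)))
print("near wall ends z30: side",loc(onz("side",S(742,360),.03)),loc(onz("side",S(640,478),.03)))
# block
hsv=cv2.cvtColor(t,cv2.COLOR_BGR2GRAY); m=np.zeros_like(hsv); m[240:290,450:510]=(hsv[240:290,450:510]>175)*255
m=cv2.morphologyEx(m,cv2.MORPH_CLOSE,np.ones((9,9)))
c=max(cv2.findContours(m,0,1)[0],key=cv2.contourArea); r=cv2.minAreaRect(c); print(r)
B=np.array([onz("top",p,.044) for p in cv2.boxPoints(r)]); print(B,B.mean(0),np.linalg.norm(np.diff(B,axis=0),axis=1))
e=B[1]-B[0]; print("edge yaws",np.degrees(np.arctan2(*(B[1]-B[0])[1::-1])),np.degrees(np.arctan2(*(B[2]-B[1])[1::-1])))
# disc centres
dt=dark(t,(479,263),4); ds=dark(s,(450.7,177.7),4); print("disc",dt,ds,tri(dt,"top",ds,"side"),onz("top",dt,.044),onz("side",ds,.044))
# block top bolts
for p in((426,106),(596,82),(621,217),(449,243)):
    q=dark(t,(450+(p[0]-320)/7,240+p[1]/7),2); print(q,onz("top",q,.044))
E
```

```text
bolts px {'FL': array([273.6776, 173.6345]), 'FR': array([318.9184, 169.1088]), 'NL': array([288.6814, 319.1939]), 'NR': array([334.9899, 314.0606])} {'FL': array([229.8777, 245.2358]), 'NL': array([nan, nan])}
FL tri (array([0.7485, 0.1447, 0.0081]), np.float64(0.00044029270367566386))
 ** On entry to DLASCL parameter number  4 had an illegal value
 ** On entry to DLASCL parameter number  4 had an illegal value
 ** On entry to DLASCL parameter number  4 had an illegal value
 ** On entry to DLASCL parameter number  4 had an illegal value
 ** On entry to DLASCL parameter number  5 had an illegal value
 ** On entry to DLASCL parameter number  4 had an illegal value<stdin>:9: RuntimeWarning: invalid value encountered in divide
Traceback (most recent call last):
  File "h.py", line 12, in tri
    s=np.linalg.lstsq(np.c_[d,-e],b-a,rcond=None)[0]
      ~~~~~~~~~~~~~~~^^^^^^^^^^^^^^^^^^^^^^^^^^^^
numpy.linalg.LinAlgError: SVD did not converge in Linear Least Squares
```

```bash
cat > m1.py <<'E'
from h import *
np.set_printoptions(precision=4,suppress=True)
T=lambda x,y:np.array([260+(x+.5)/3.3333-.5,155+(y+.5)/3.3333-.5])
S=lambda x,y:np.array([215+(x+.5)/3.8-.5,200+(y+.5)/3.8-.5])
t=cv2.imread("pics/top0.png"); s=cv2.imread("pics/side0.png")
def dark(im,p,r=5):
    p=np.round(p).astype(int); g=cv2.cvtColor(im,6)[p[1]-r:p[1]+r+1,p[0]-r:p[0]+r+1].astype(float)
    w=np.clip((np.median(g)+g.min())/2-g,0,None); y,x=np.mgrid[-r:r+1,-r:r+1]
    return p+np.array([(w*x).sum(),(w*y).sum()])/w.sum()
bt={k:dark(t,T(*p),3) for k,p in dict(FL=(47,64),FR=(198,47),NL=(97,549),NR=(251,532)).items()}
bs={k:dark(s,S(*p),3) for k,p in dict(FL=(58,172),NL=(593,503)).items()}
W={k:onz("top",bt[k],.008) for k in bt}
F=(W["FL"]+W["FR"])/2; N=(W["NL"]+W["NR"])/2
u=(F-N)/np.linalg.norm(F-N); o=(F+N)/2; v=np.array([-u[1],u[0],0])
loc=lambda P:np.array([(P-o)@u+.01,(P-o)@v,P[2]])
E
cat > m2.py <<'E'
from m1 import *
for k in bs: print(k,"tri",tri(bt[k],"top",bs[k],"side"))
print("W",W)
print("dist",np.linalg.norm(F-N),"mid",(F+N)/2,"yaw",np.arctan2(u[1],u[0]), "widths",np.linalg.norm(W["FL"]-W["FR"]),np.linalg.norm(W["NL"]-W["NR"]))
C=dict(FL=(37,42),FR=(208,27),NL=(90,572),NR=(272,557)); C={k:onz("top",T(*p),.004) for k,p in C.items()}
for k in C: print(k,loc(C[k]))
print("hinge z42",loc(onz("top",T(80,284),.042)),"tip",loc(onz("top",T(115,231),.042)))
print("hinge tri",[loc(tri(T(80,284),"top",S(300,245),"side")[0])])
print("wall start z36",loc(onz("top",T(210,355),.036)),"side",loc(onz("side",S(505,228),.036)))
print("plunger face top z44",loc(onz("top",T(130,153),.010)),"side tip",loc(onz("side",S(281,192),.042)))
print("straps",loc(onz("top",T(130,161),.059)),loc(onz("top",T(125,123),.059)))
print("near wall ends z30: side",loc(onz("side",S(742,360),.03)),loc(onz("side",S(640,478),.03)))
hsv=cv2.cvtColor(t,cv2.COLOR_BGR2GRAY); m=np.zeros_like(hsv); m[240:290,450:510]=(hsv[240:290,450:510]>175)*255
m=cv2.morphologyEx(m,cv2.MORPH_CLOSE,np.ones((9,9)))
c=max(cv2.findContours(m,0,1)[0],key=cv2.contourArea); r=cv2.minAreaRect(c); print(r)
B=np.array([onz("top",p,.044) for p in cv2.boxPoints(r)]); print(B,B.mean(0),np.linalg.norm(np.diff(B,axis=0),axis=1))
print("edge yaws",np.degrees(np.arctan2(*(B[1]-B[0])[1::-1])),np.degrees(np.arctan2(*(B[2]-B[1])[1::-1])))
dt=dark(t,(479,263),4); ds=dark(s,(450.7,177.7),4); print("disc",dt,ds,tri(dt,"top",ds,"side"),onz("top",dt,.044),onz("side",ds,.044))
for p in((426,106),(596,82),(621,217),(449,243)):
    q=dark(t,(450+(p[0]-320)/7,240+p[1]/7),2); print(q,onz("top",q,.044))
E
python3 m2.py
```

```text
FL tri (array([0.7486, 0.1447, 0.008 ]), np.float64(0.0005027296340056325))
NL tri (array([0.4205, 0.1129, 0.0066]), np.float64(0.0010461801132046946))
W {'FL': array([0.7488, 0.1448, 0.008 ]), 'FR': array([0.7574, 0.0419, 0.008 ]), 'NL': array([0.421 , 0.1131, 0.008 ]), 'NR': array([0.4309, 0.0104, 0.008 ])}
dist 0.32863864892418426 mid [0.5895 0.0776 0.008 ] yaw 0.0964196187447205 widths 0.1032854568319661 0.10311287818214064
FL [0.1914 0.0572 0.004 ]
FR [ 0.1884 -0.0603  0.004 ]
NL [-0.1698  0.0583  0.004 ]
NR [-0.173  -0.0635  0.004 ]
hinge z42 [0.0193 0.0415 0.042 ] tip [0.0512 0.0152 0.042 ]
hinge tri [array([0.0185, 0.0408, 0.0488])]
wall start z36 [-0.0358 -0.0375  0.036 ] side [-0.0424 -0.0385  0.036 ]
plunger face top z44 [0.1068 0.0016 0.01  ] side tip [0.0529 0.0148 0.042 ]
straps [ 0.0931 -0.0003  0.059 ] [0.1181 0.0003 0.059 ]
near wall ends z30: side [-0.1711 -0.0434  0.03  ] [-0.1708  0.0405  0.03  ]
((478.1351318359375, 262.8108215332031), (24.659847259521484, 28.934221267700195), 80.53767395019531)
[[ 0.5607 -0.2633  0.044 ]
 [ 0.57   -0.3245  0.044 ]
 [ 0.5179 -0.3311  0.044 ]
 [ 0.5085 -0.2701  0.044 ]] [ 0.5393 -0.2972  0.044 ] [0.062  0.0526 0.0617]
edge yaws -81.3063053652587 -172.8674218132732
disc [478.2222 262.2593] [450.1683 177.4255] (array([ 0.5395, -0.2963,  0.0493]), np.float64(0.0018560917911336547)) [ 0.5404 -0.2975  0.044 ] [ 0.5421 -0.3039  0.044 ]
[464.7899 254.7311] [ 0.5569 -0.2695  0.044 ]
[489.0303 251.202 ] [ 0.5638 -0.3214  0.044 ]
[492.5846 270.6462] [ 0.5221 -0.3273  0.044 ]
[468.     274.1867] [ 0.5152 -0.2748  0.044 ]
```

Emit:
move_arm --rows '[{"dx": 33,"dy": 21,"dz": -8,"az": 0.12,"gripper": 85},{"dx": 66,"dy": 43,"dz": -16,"az": 0.24,"gripper": 85},{"dx": 99,"dy": 65,"dz": -24,"az": 0.36,"gripper": 85},{"dx": 132,"dy": 86,"dz": -32,"az": 0.48,"gripper": 85},{"dx": 165,"dy": 108,"dz": -40,"az": 0.6,"gripper": 85},{"dx": 198,"dy": 129,"dz": -48,"az": 0.72,"gripper": 85},{"dx": 231,"dy": 151,"dz": -56,"az": 0.84,"gripper": 85},{"dx": 264,"dy": 172,"dz": -64,"az": 0.96,"gripper": 85}]'

```text
$.rows[0]: bad value
```

Emit:
move_arm --rows '[{"dx": 33,"dy": 21,"dz": -8,"az": 0.12,"gripper": 85},{"dx": 66,"dy": 43,"dz": -16,"az": 0.24,"gripper": 85},{"dx": 99,"dy": 65,"dz": -24,"az": 0.36,"gripper": 85},{"dx": 131,"dy": 86,"dz": -36,"az": 0.487,"gripper": 85},{"dx": 131,"dy": 86,"dz": -36,"az": 0.487,"gripper": 85},{"dx": 131,"dy": 86,"dz": -36,"az": 0.487,"gripper": 85},{"dx": 131,"dy": 86,"dz": -36,"az": 0.487,"gripper": 85},{"dx": 131,"dy": 86,"dz": -36,"az": 0.487,"gripper": 85}]'

```text
$.rows[0]: bad value
```

```bash
python3 - <<'E'
from h import *
from scipy.spatial.transform import Rotation as R
s=ctrl.get_state(); np.set_printoptions(precision=4,suppress=True)
print(s["clock"],s["tcp_pos"],R.from_quat(s["tool_rot"]).as_matrix(),s["q"],s["ft_force"])
E
```

```text
0.1 [ 0.1448 -0.5561  0.2526] [[ 0.9677  0.2521 -0.0004]
 [ 0.2521 -0.9677  0.0016]
 [ 0.     -0.0016 -1.    ]] [-1.336   0.3203  1.5655 -0.      1.2574 -0.02  ] [-0.1982 -0.4796 -0.6025]
```

Emit:
move_arm --rows '[{"dx": 33,"dy": 21,"dz": -8,"ax": 0,"ay": 0,"az": 0.12,"gripper": 85},{"dx": 66,"dy": 43,"dz": -16,"ax": 0,"ay": 0,"az": 0.24,"gripper": 85},{"dx": 99,"dy": 65,"dz": -24,"ax": 0,"ay": 0,"az": 0.36,"gripper": 85},{"dx": 132,"dy": 86,"dz": -32,"ax": 0,"ay": 0,"az": 0.48,"gripper": 85},{"dx": 165,"dy": 108,"dz": -40,"ax": 0,"ay": 0,"az": 0.6,"gripper": 85},{"dx": 198,"dy": 129,"dz": -48,"ax": 0,"ay": 0,"az": 0.72,"gripper": 85},{"dx": 231,"dy": 151,"dz": -56,"ax": 0,"ay": 0,"az": 0.84,"gripper": 85},{"dx": 264,"dy": 172,"dz": -64,"ax": 0,"ay": 0,"az": 0.96,"gripper": 85}]'

```text
clock: 0.77
tcp_pos: [0.4101, -0.3828, 0.1887]
tool_rot: [0.819, 0.573, -0.0, -0.0]
ft_force: [-0.1, -0.9, -0.5]
finger_gap: 0.085
gripper_force: 0.0
```

Emit:
move_arm --rows '[{"dx": 33,"dy": 21,"dz": -8,"ax": 0,"ay": 0,"az": 0.12,"gripper": 85},{"dx": 66,"dy": 43,"dz": -16,"ax": 0,"ay": 0,"az": 0.24,"gripper": 85},{"dx": 99,"dy": 65,"dz": -24,"ax": 0,"ay": 0,"az": 0.36,"gripper": 85},{"dx": 131,"dy": 86,"dz": -36,"ax": 0,"ay": 0,"az": 0.48,"gripper": 85},{"dx": 131,"dy": 86,"dz": -50,"ax": 0,"ay": 0,"az": 0.487,"gripper": 85},{"dx": 131,"dy": 86,"dz": -60,"ax": 0,"ay": 0,"az": 0.487,"gripper": 85},{"dx": 131,"dy": 86,"dz": -70,"ax": 0,"ay": 0,"az": 0.487,"gripper": 85},{"dx": 131,"dy": 86,"dz": -70,"ax": 0,"ay": 0,"az": 0.487,"gripper": 85}]'

```text
clock: 1.43
tcp_pos: [0.5379, -0.2982, 0.1168]
tool_rot: [0.66, 0.751, -0.001, -0.003]
ft_force: [-1.1, -0.0, -1.2]
finger_gap: 0.0851
gripper_force: 0.0
```

```bash
python3 - <<'E'
from h import *
from scipy.spatial.transform import Rotation as R
s=ctrl.get_state(); np.set_printoptions(precision=4,suppress=True)
print(s["clock"],s["tcp_pos"],R.from_quat(s["tool_rot"]).as_matrix(),s["q"],s["ft_force"])
im=snap("side","pics/side1.png")
a=im[60:240,350:580,::-1]; cv2.imwrite("pics/crop3.png",cv2.resize(a,None,fx=3.3,fy=3.3,interpolation=2))
E
```

```text
1.4333 [ 0.5379 -0.2982  0.1168] [[-0.1293  0.9916 -0.0046]
 [ 0.9916  0.1294  0.0024]
 [ 0.003  -0.0043 -1.    ]] [-0.5248  0.4937  1.6531 -0.0003  0.9999 -0.6544] [-1.1135 -0.014  -1.2332]
```

View pics/crop3.png

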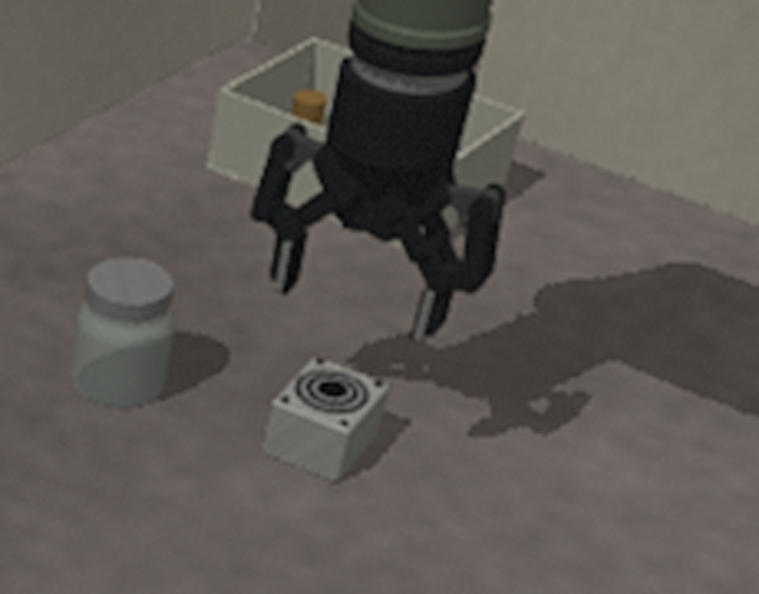

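The open gripper sits squarely over the block in the picture, with the block top at crop (330,388) and the jar well clear at (125,330). Now down to grasp.

Emit:
move_arm --rows '[{"dx": 1,"dy": 0,"dz": -15,"ax": 0,"ay": 0,"az": 0,"gripper": 85},{"dx": 1,"dy": 0,"dz": -30,"ax": 0,"ay": 0,"az": 0,"gripper": 85},{"dx": 1,"dy": 0,"dz": -45,"ax": 0,"ay": 0,"az": 0,"gripper": 85},{"dx": 1,"dy": 0,"dz": -60,"ax": 0,"ay": 0,"az": 0,"gripper": 85},{"dx": 1,"dy": 0,"dz": -72,"ax": 0,"ay": 0,"az": 0,"gripper": 85},{"dx": 1,"dy": 0,"dz": -80,"ax": 0,"ay": 0,"az": 0,"gripper": 85},{"dx": 1,"dy": 0,"dz": -84,"ax": 0,"ay": 0,"az": 0,"gripper": 85},{"dx": 1,"dy": 0,"dz": -84,"ax": 0,"ay": 0,"az": 0,"gripper": 85}]'

```text
clock: 2.15
tcp_pos: [0.5405, -0.2987, 0.0349]
tool_rot: [0.66, 0.752, -0.0, -0.0]
ft_force: [-0.6, -1.2, 0.7]
finger_gap: 0.085
gripper_force: 0.0
```

Emit:
move_arm --rows '[{"dx": 0,"dy": 0,"dz": 0,"ax": 0,"ay": 0,"az": 0,"gripper": 70},{"dx": 0,"dy": 0,"dz": 0,"ax": 0,"ay": 0,"az": 0,"gripper": 60},{"dx": 0,"dy": 0,"dz": 0,"ax": 0,"ay": 0,"az": 0,"gripper": 50},{"dx": 0,"dy": 0,"dz": 0,"ax": 0,"ay": 0,"az": 0,"gripper": 45},{"dx": 0,"dy": 0,"dz": 0,"ax": 0,"ay": 0,"az": 0,"gripper": 45},{"dx": 0,"dy": 0,"dz": 0,"ax": 0,"ay": 0,"az": 0,"gripper": 45},{"dx": 0,"dy": 0,"dz": 0,"ax": 0,"ay": 0,"az": 0,"gripper": 45},{"dx": 0,"dy": 0,"dz": 0,"ax": 0,"ay": 0,"az": 0,"gripper": 45}]' --grip_force 50

```text
clock: 2.82
tcp_pos: [0.5413, -0.2988, 0.0365]
tool_rot: [0.659, 0.752, -0.0, 0.001]
ft_force: [-1.7, -0.1, 5.9]
finger_gap: 0.0554
gripper_force: 56.2
```

Emit:
move_arm --rows '[{"dx": 0,"dy": 0,"dz": 20,"ax": 0,"ay": 0,"az": 0,"gripper": 45},{"dx": 0,"dy": 0,"dz": 45,"ax": 0,"ay": 0,"az": 0,"gripper": 45},{"dx": 0,"dy": 10,"dz": 70,"ax": 0,"ay": 0,"az": 0,"gripper": 45},{"dx": -3,"dy": 35,"dz": 80,"ax": 0,"ay": 0,"az": -0.01,"gripper": 45},{"dx": -8,"dy": 65,"dz": 80,"ax": 0,"ay": 0,"az": -0.015,"gripper": 45},{"dx": -14,"dy": 97,"dz": 80,"ax": 0,"ay": 0,"az": -0.02,"gripper": 45},{"dx": -19,"dy": 130,"dz": 80,"ax": 0,"ay": 0,"az": -0.03,"gripper": 45},{"dx": -24,"dy": 163,"dz": 80,"ax": 0,"ay": 0,"az": -0.034,"gripper": 45}]'

```text
clock: 3.48
tcp_pos: [0.516, -0.1339, 0.1148]
tool_rot: [0.672, 0.74, -0.0, -0.001]
ft_force: [-0.1, 0.1, -3.4]
finger_gap: 0.055
gripper_force: 55.3
```

Emit:
move_arm --rows '[{"dx": -5,"dy": 33,"dz": 0,"ax": 0,"ay": 0,"az": 0,"gripper": 45},{"dx": -10,"dy": 66,"dz": 0,"ax": 0,"ay": 0,"az": 0,"gripper": 45},{"dx": -15,"dy": 99,"dz": 0,"ax": 0,"ay": 0,"az": 0,"gripper": 45},{"dx": -20,"dy": 132,"dz": 0,"ax": 0,"ay": 0,"az": 0,"gripper": 45},{"dx": -25,"dy": 165,"dz": 0,"ax": 0,"ay": 0,"az": 0,"gripper": 45},{"dx": -28,"dy": 190,"dz": 0,"ax": 0,"ay": 0,"az": 0,"gripper": 45},{"dx": -29,"dy": 203,"dz": 0,"ax": 0,"ay": 0,"az": 0,"gripper": 45},{"dx": -29,"dy": 203,"dz": 0,"ax": 0,"ay": 0,"az": 0,"gripper": 45}]'

```text
clock: 4.15
tcp_pos: [0.4871, 0.0701, 0.1149]
tool_rot: [0.671, 0.742, 0.0, -0.001]
ft_force: [0.5, -0.4, -4.1]
finger_gap: 0.0554
gripper_force: 55.3
```

```bash
python3 - <<'E'
from m1 import *
from scipy.spatial.transform import Rotation as R
s=ctrl.get_state()
print(s["clock"],s["tcp_pos"],R.from_quat(s["tool_rot"]).as_matrix()[:,1],s["ft_force"],"loc",loc(s["tcp_pos"]), np.arctan2(u[1],u[0]))
im=snap("side","pics/side2.png"); im2=snap("top","pics/top2.png")
a=im[150:350,230:480,::-1]; cv2.imwrite("pics/crop4.png",cv2.resize(a,None,fx=3,fy=3,interpolation=2))
E
```

```text
4.15 [0.4871 0.0701 0.1149] [ 0.995   0.1002 -0.0008] [ 0.4882 -0.4487 -4.1438] loc [-0.0927  0.0025  0.1149] 0.0964196187447205
```

View pics/crop4.png

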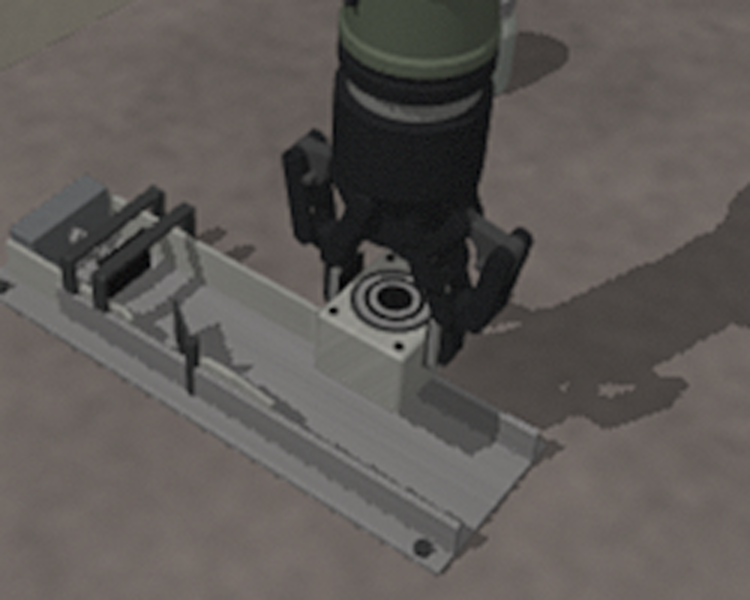

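The block hangs level over the bay in the picture: disc centre at crop (397,297), left top corners at (318,313) and (407,365). I'll check its lateral offset.

```bash
python3 - <<'E'
from m1 import *
S4=lambda x,y:np.array([230+(x+.5)/3-.5,150+(y+.5)/3-.5])
for n,p in dict(disc=(397,297),cFL=(317,314),cNL=(407,365)).items(): print(n,[loc(onz("side",S4(*p),z)) for z in(.120,.1224)])
# side-view bias check: near wall tops inner, NL bolt
for n,p in dict(NLbolt=(423,547)).items(): print(n,loc(onz("side",S4(*p),.008)),loc(W["NL"]))
print("wall R end inner top",loc(onz("side",S4(535,438),.03)),"L",loc(onz("side",S4(463,527),.03)))
E
```

```text
disc [array([-0.091 , -0.0043,  0.12  ]), array([-0.0923, -0.0022,  0.1224])]
cFL [array([-0.0653,  0.0331,  0.12  ]), array([-0.0667,  0.0351,  0.1224])]
cNL [array([-0.1235,  0.0336,  0.12  ]), array([-0.1246,  0.0355,  0.1224])]
NLbolt [-0.1549  0.0494  0.008 ] [-0.1543  0.0516  0.008 ]
wall R end inner top [-0.1701 -0.0388  0.03  ] L [-0.1719  0.0394  0.03  ]
```

Emit:
move_arm --rows '[{"dx": 0,"dy": -1.5,"dz": -12,"ax": 0,"ay": 0,"az": -0.004,"gripper": 45},{"dx": 0,"dy": -1.5,"dz": -26,"ax": 0,"ay": 0,"az": -0.004,"gripper": 45},{"dx": 0,"dy": -1.5,"dz": -40,"ax": 0,"ay": 0,"az": -0.004,"gripper": 45},{"dx": 0,"dy": -1.5,"dz": -52,"ax": 0,"ay": 0,"az": -0.004,"gripper": 45},{"dx": 0,"dy": -1.5,"dz": -62,"ax": 0,"ay": 0,"az": -0.004,"gripper": 45},{"dx": 0,"dy": -1.5,"dz": -68,"ax": 0,"ay": 0,"az": -0.004,"gripper": 45},{"dx": 0,"dy": -1.5,"dz": -71,"ax": 0,"ay": 0,"az": -0.004,"gripper": 45},{"dx": 0,"dy": -1.5,"dz": -72,"ax": 0,"ay": 0,"az": -0.004,"gripper": 45}]'

```text
clock: 4.92
tcp_pos: [0.4879, 0.0654, 0.0429]
tool_rot: [0.674, 0.739, -0.0, -0.0]
ft_force: [-0.1, -0.8, -2.9]
finger_gap: 0.0551
gripper_force: 55.2
```

Emit:
move_arm --rows '[{"dx": 0,"dy": 1.5,"dz": -0.5,"ax": 0,"ay": 0,"az": 0,"gripper": 45},{"dx": 0,"dy": 1.5,"dz": -1.2,"ax": 0,"ay": 0,"az": 0,"gripper": 45},{"dx": 0,"dy": 1.5,"dz": -1.2,"ax": 0,"ay": 0,"az": 0,"gripper": 60},{"dx": 0,"dy": 1.5,"dz": -1.2,"ax": 0,"ay": 0,"az": 0,"gripper": 70},{"dx": 0,"dy": 1.5,"dz": -1.2,"ax": 0,"ay": 0,"az": 0,"gripper": 80},{"dx": 0,"dy": 1.5,"dz": -1.2,"ax": 0,"ay": 0,"az": 0,"gripper": 85},{"dx": 0,"dy": 1.5,"dz": -1.2,"ax": 0,"ay": 0,"az": 0,"gripper": 85},{"dx": 0,"dy": 1.5,"dz": -1.2,"ax": 0,"ay": 0,"az": 0,"gripper": 85}]'

```text
clock: 5.58
tcp_pos: [0.4881, 0.0676, 0.0424]
tool_rot: [0.673, 0.739, 0.0, 0.0]
ft_force: [1.0, -0.2, 0.5]
finger_gap: 0.0847
gripper_force: 0.0
```

Emit:
move_arm --rows '[{"dx": 0,"dy": 0,"dz": 15,"ax": 0,"ay": 0,"az": 0,"gripper": 85},{"dx": 0,"dy": 0,"dz": 35,"ax": 0,"ay": 0,"az": 0,"gripper": 85},{"dx": 0,"dy": 0,"dz": 55,"ax": 0,"ay": 0,"az": 0,"gripper": 85},{"dx": -15,"dy": -1.5,"dz": 65,"ax": 0,"ay": 0,"az": 0,"gripper": 50},{"dx": -40,"dy": -4,"dz": 65,"ax": 0,"ay": 0,"az": 0,"gripper": 20},{"dx": -60,"dy": -6,"dz": 65,"ax": 0,"ay": 0,"az": 0,"gripper": 0},{"dx": -70,"dy": -7,"dz": 65,"ax": 0,"ay": 0,"az": 0,"gripper": 0},{"dx": -70,"dy": -7,"dz": 65,"ax": 0,"ay": 0,"az": 0,"gripper": 0}]'

```text
clock: 6.25
tcp_pos: [0.4156, 0.0603, 0.1071]
tool_rot: [0.673, 0.739, -0.001, -0.001]
ft_force: [-0.0, 0.2, 0.4]
finger_gap: 0.0251
gripper_force: 0.0
```

```bash
python3 - <<'E'
from m1 import *
s=ctrl.get_state()
print(s["clock"],s["tcp_pos"],s["ft_force"],s["finger_gap"],"loc",loc(s["tcp_pos"]))
a=snap("side","pics/side3.png")[190:350,220:440,::-1]; b=snap("top","pics/top3.png")[155:335,260:355,::-1]
a=cv2.resize(a,None,fx=2.2,fy=2.2,interpolation=2); b=cv2.resize(b,None,fx=3.3,fy=3.3,interpolation=2)
o=np.zeros((600,800,3),np.uint8); o[:a.shape[0],:a.shape[1]]=a; o[:b.shape[0],485:485+b.shape[1]]=b
cv2.imwrite("pics/crop5.png",o)
E
```

```text
6.25 [0.4156 0.0603 0.1071] [-0.0257  0.2212  0.4167] 0.02510645352916814 loc [-0.1647 -0.0004  0.1071]
```

View pics/crop5.png

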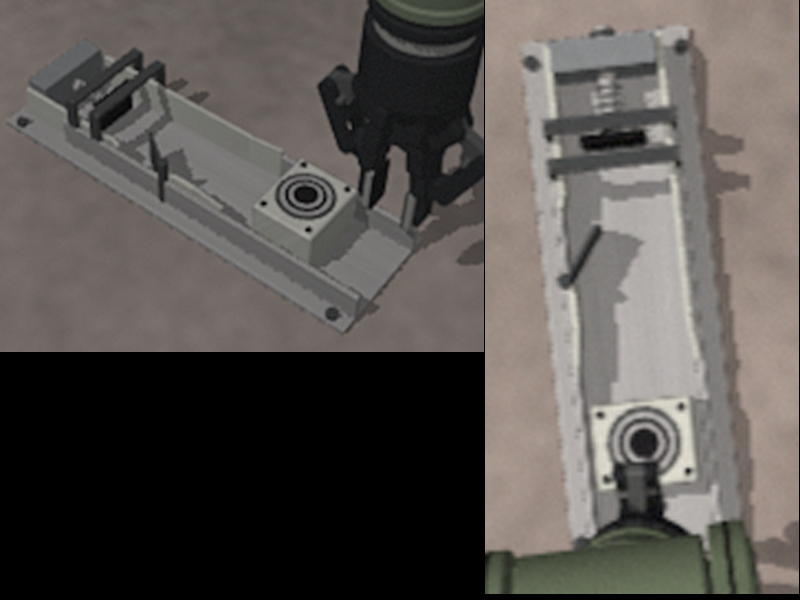

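The block lies flat in the bay in both views: its disc is at (642,442) in the top crop and the gate at (580,255) is shut. Before pushing, I'll check where the gripper knuckle, whose lowest point is at (348,155) in the side crop, would pass relative to the straps.

```bash
python3 - <<'E'
from m1 import *
s=ctrl.get_state(); t0=loc(s["tcp_pos"])
P=lambda x,y:np.array([220+(x+.5)/2.2-.5,190+(y+.5)/2.2-.5])
def onplane(uv):
    o_,d=ray("side",uv); k=((o-o_)@v)/(d@v); return loc(o_+k*d)-t0
for n,p in dict(knuckle_low=(350,157),knuckle_top=(325,75),fingertipF=(370,205),fingertipB=(410,228)).items(): print(n,onplane(P(*p)))
Q=lambda x,y:np.array([260+(x-485+.5)/3.3-.5,155+(y+.5)/3.3-.5])
h=[(600,414),(682,406),(691,470),(606,478)]
hb=[loc(onz("top",dark(cv2.imread("pics/top3.png"),Q(*p),2),.05)) for p in h]; print("holes",np.array(hb),np.mean(hb,0))
print("disc",loc(onz("top",Q(642,442),.05)))
for n,p in dict(FLc=(257,197),NLc=(310,237+25-25),disc=(305,193)).items(): print(n,loc(onz("side",P(*p),.05)))
E
```

```text
knuckle_low [0.0349 0.0004 0.0102]
knuckle_top [0.0624 0.0004 0.0735]
fingertipF [ 0.0134  0.0004 -0.0263]
fingertipB [-0.0206  0.0004 -0.0271]
holes [[-0.07    0.0267  0.05  ]
 [-0.0704 -0.0261  0.05  ]
 [-0.1121 -0.0258  0.05  ]
 [-0.1121  0.0265  0.05  ]] [-0.0912  0.0003  0.05  ]
disc [-0.0909  0.0015  0.05  ]
FLc [-0.0628  0.0227  0.05  ]
NLc [-0.1178  0.0299  0.05  ]
disc [-0.0894 -0.0042  0.05  ]
```

Emit:
move_arm --rows '[{"dx": 0,"dy": 0,"dz": 0,"ax": 0,"ay": 0,"az": 0.12,"gripper": 0},{"dx": 0,"dy": 0,"dz": 0,"ax": 0,"ay": 0,"az": 0.24,"gripper": 0},{"dx": 0,"dy": 0,"dz": 0,"ax": 0,"ay": 0,"az": 0.36,"gripper": 0},{"dx": 0,"dy": 0,"dz": 0,"ax": 0,"ay": 0,"az": 0.48,"gripper": 0},{"dx": 0,"dy": 0,"dz": 0,"ax": 0,"ay": 0,"az": 0.6,"gripper": 0},{"dx": 0,"dy": 0,"dz": 0,"ax": 0,"ay": 0,"az": 0.72,"gripper": 0},{"dx": 0,"dy": 0,"dz": 0,"ax": 0,"ay": 0,"az": 0.84,"gripper": 0},{"dx": 0,"dy": 0,"dz": 0,"ax": 0,"ay": 0,"az": 0.96,"gripper": 0}]'

```text
clock: 7.02
tcp_pos: [0.4199, 0.0607, 0.1071]
tool_rot: [0.253, 0.967, 0.0, 0.001]
ft_force: [0.1, 0.3, 0.1]
finger_gap: 0.0001
gripper_force: 0.0
```

Emit:
move_arm --rows '[{"dx": 4,"dy": 0,"dz": 0,"ax": 0,"ay": 0,"az": 0.12,"gripper": 0},{"dx": 8,"dy": 0,"dz": 0,"ax": 0,"ay": 0,"az": 0.24,"gripper": 0},{"dx": 12,"dy": 0,"dz": 0,"ax": 0,"ay": 0,"az": 0.36,"gripper": 0},{"dx": 16,"dy": 0,"dz": -10,"ax": 0,"ay": 0,"az": 0.48,"gripper": 0},{"dx": 20,"dy": -0.5,"dz": -20,"ax": 0,"ay": 0,"az": 0.6,"gripper": 0},{"dx": 22,"dy": -0.5,"dz": -30,"ax": 0,"ay": 0,"az": 0.614,"gripper": 0},{"dx": 22,"dy": -0.5,"dz": -40,"ax": 0,"ay": 0,"az": 0.614,"gripper": 0},{"dx": 22,"dy": -0.5,"dz": -45,"ax": 0,"ay": 0,"az": 0.614,"gripper": 0}]'

```text
clock: 7.68
tcp_pos: [0.4413, 0.0602, 0.061]
tool_rot: [-0.048, 0.999, 0.0, -0.0]
ft_force: [-0.0, -0.1, -0.2]
finger_gap: 0.0004
gripper_force: 0.0
```

```bash
python3 - <<'E'
from m1 import *
from scipy.spatial.transform import Rotation as R
s=ctrl.get_state()
print(s["clock"],s["tcp_pos"],s["ft_force"],s["finger_gap"],"loc",loc(s["tcp_pos"]),R.from_quat(s["tool_rot"]).as_matrix())
E
```

```text
7.6833 [0.4413 0.0602 0.061 ] [-0.0342 -0.1478 -0.1892] 0.0004267060617426093 loc [-0.1392 -0.0031  0.061 ] [[-0.9954 -0.096  -0.0002]
 [-0.096   0.9954  0.    ]
 [ 0.0002  0.0001 -1.    ]]
```

Emit:
move_arm --rows '[{"dx": 0,"dy": 0,"dz": -6,"ax": 0,"ay": 0,"az": 0,"gripper": 0},{"dx": 0,"dy": 0,"dz": -12,"ax": 0,"ay": 0,"az": 0,"gripper": 0},{"dx": 0,"dy": 0,"dz": -17,"ax": 0,"ay": 0,"az": 0,"gripper": 0},{"dx": 4,"dy": 0.4,"dz": -17.5,"ax": 0,"ay": 0,"az": 0,"gripper": 0},{"dx": 8,"dy": 0.8,"dz": -17.5,"ax": 0,"ay": 0,"az": 0,"gripper": 0},{"dx": 12,"dy": 1.2,"dz": -17.5,"ax": 0,"ay": 0,"az": 0,"gripper": 0},{"dx": 16,"dy": 1.5,"dz": -17.5,"ax": 0,"ay": 0,"az": 0,"gripper": 0},{"dx": 20,"dy": 1.9,"dz": -17.5,"ax": 0,"ay": 0,"az": 0,"gripper": 0}]'

```text
clock: 8.35
tcp_pos: [0.4591, 0.0618, 0.0448]
tool_rot: [-0.048, 0.999, -0.0, -0.001]
ft_force: [-4.7, -0.3, 3.1]
finger_gap: 0.0003
gripper_force: 2.3
```

Emit:
move_arm --rows '[{"dx": 5,"dy": 0.5,"dz": 0,"ax": 0,"ay": 0,"az": 0,"gripper": 0},{"dx": 10,"dy": 1,"dz": 0,"ax": 0,"ay": 0,"az": 0,"gripper": 0},{"dx": 15,"dy": 1.5,"dz": 0,"ax": 0,"ay": 0,"az": 0,"gripper": 0},{"dx": 20,"dy": 1.9,"dz": 0,"ax": 0,"ay": 0,"az": 0,"gripper": 0},{"dx": 25,"dy": 2.4,"dz": 0,"ax": 0,"ay": 0,"az": 0,"gripper": 0},{"dx": 30,"dy": 2.9,"dz": 0,"ax": 0,"ay": 0,"az": 0,"gripper": 0},{"dx": 35,"dy": 3.4,"dz": 0,"ax": 0,"ay": 0,"az": 0,"gripper": 0},{"dx": 40,"dy": 3.9,"dz": 0,"ax": 0,"ay": 0,"az": 0,"gripper": 0}]'

```text
clock: 9.02
tcp_pos: [0.5001, 0.0658, 0.0447]
tool_rot: [-0.048, 0.999, 0.0, -0.0]
ft_force: [-4.3, -0.7, 3.7]
finger_gap: -0.0001
gripper_force: 2.5
```

Emit:
move_arm --rows '[{"dx": 4,"dy": 0.4,"dz": 0,"ax": 0,"ay": 0,"az": 0,"gripper": 0},{"dx": 8,"dy": 0.8,"dz": 0,"ax": 0,"ay": 0,"az": 0,"gripper": 0},{"dx": 12,"dy": 1.2,"dz": 0,"ax": 0,"ay": 0,"az": 0,"gripper": 0},{"dx": 16,"dy": 1.5,"dz": 0,"ax": 0,"ay": 0,"az": 0,"gripper": 0},{"dx": 20,"dy": 1.9,"dz": 0,"ax": 0,"ay": 0,"az": 0,"gripper": 0},{"dx": 24,"dy": 2.3,"dz": 0,"ax": 0,"ay": 0,"az": 0,"gripper": 0},{"dx": 28,"dy": 2.7,"dz": 0,"ax": 0,"ay": 0,"az": 0,"gripper": 0},{"dx": 32,"dy": 3.1,"dz": 0,"ax": 0,"ay": 0,"az": 0,"gripper": 0}]'

```text
clock: 9.68
tcp_pos: [0.5323, 0.069, 0.0446]
tool_rot: [-0.048, 0.999, 0.0, -0.0]
ft_force: [-3.9, -0.2, 4.0]
finger_gap: -0.0
gripper_force: 2.5
```

```bash
python3 - <<'E'
from m1 import *
s=ctrl.get_state()
print(s["clock"],s["tcp_pos"],s["ft_force"],s["finger_gap"],"loc",loc(s["tcp_pos"]))
a=snap("side","pics/side4.png")[190:350,220:440,::-1]; b=snap("top","pics/top4.png")[155:335,260:355,::-1]
a=cv2.resize(a,None,fx=2.2,fy=2.2,interpolation=2); b=cv2.resize(b,None,fx=3.3,fy=3.3,interpolation=2)
o=np.zeros((600,800,3),np.uint8); o[:a.shape[0],:a.shape[1]]=a; o[:b.shape[0],485:485+b.shape[1]]=b
cv2.imwrite("pics/crop6.png",o)
E
```

```text
9.6833 [0.5323 0.069  0.0446] [-3.8561 -0.162   3.9711] -2.1621043939861086e-05 loc [-0.0478 -0.003   0.0446]
```

View pics/crop6.png

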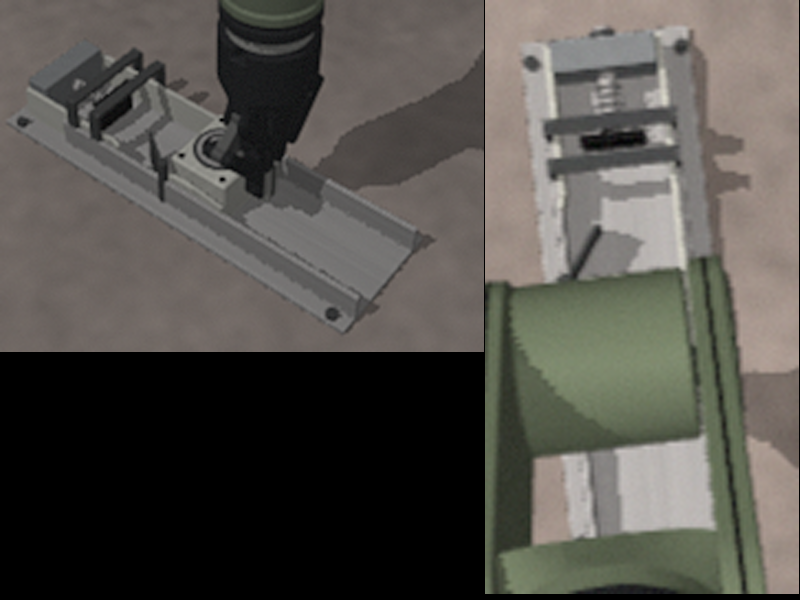

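The block is partway along, with its disc at about (212,150) in the side crop and the gate at (160,165) not yet touched. There is 4 N of vertical force, so I'll work out where the block is relative to the tool.

```bash
python3 - <<'E'
from m1 import *
P=lambda x,y:np.array([220+(x+.5)/2.2-.5,190+(y+.5)/2.2-.5])
for n,p in dict(disc=(209,150),FL=(173,157),NL=(222,189),holeFL=(180,156),holeNL=(222,180)).items(): print(n,loc(onz("side",P(*p),.05)))
for n,p in dict(ref_disc=(305,193),FL=(255,197),NL=(308,234)).items(): print(n,loc(onz("side",P(*p),.05)))
E
```

```text
disc [-0.0018  0.0063  0.05  ]
FL [0.0158 0.0307 0.05  ]
NL [-0.0365  0.0332  0.05  ]
holeFL [0.0121 0.0263 0.05  ]
holeNL [-0.0305  0.0257  0.05  ]
ref_disc [-0.0894 -0.0042  0.05  ]
FL [-0.0616  0.0237  0.05  ]
NL [-0.115   0.0284  0.05  ]
```

Emit:
move_arm --rows '[{"dx": 4,"dy": 0.4,"dz": 0,"ax": 0,"ay": 0,"az": 0,"gripper": 0},{"dx": 8,"dy": 0.8,"dz": 0,"ax": 0,"ay": 0,"az": 0,"gripper": 0},{"dx": 12,"dy": 1.2,"dz": 0,"ax": 0,"ay": 0,"az": 0,"gripper": 0},{"dx": 16,"dy": 1.5,"dz": 0,"ax": 0,"ay": 0,"az": 0,"gripper": 0},{"dx": 20,"dy": 1.9,"dz": 0,"ax": 0,"ay": 0,"az": 0,"gripper": 0},{"dx": 24,"dy": 2.3,"dz": 0,"ax": 0,"ay": 0,"az": 0,"gripper": 0},{"dx": 28,"dy": 2.7,"dz": 0,"ax": 0,"ay": 0,"az": 0,"gripper": 0},{"dx": 32,"dy": 3.1,"dz": 0,"ax": 0,"ay": 0,"az": 0,"gripper": 0}]'

```text
clock: 10.45
tcp_pos: [0.5637, 0.0719, 0.0445]
tool_rot: [-0.048, 0.999, -0.0, -0.001]
ft_force: [-4.8, -1.2, 1.5]
finger_gap: -0.0
gripper_force: 2.4
```

Emit:
move_arm --rows '[{"dx": 4,"dy": 0.4,"dz": 0,"ax": 0,"ay": 0,"az": 0,"gripper": 0},{"dx": 8,"dy": 0.8,"dz": 0,"ax": 0,"ay": 0,"az": 0,"gripper": 0},{"dx": 12,"dy": 1.2,"dz": 0,"ax": 0,"ay": 0,"az": 0,"gripper": 0},{"dx": 16,"dy": 1.5,"dz": 0,"ax": 0,"ay": 0,"az": 0,"gripper": 0},{"dx": 20,"dy": 1.9,"dz": 0,"ax": 0,"ay": 0,"az": 0,"gripper": 0},{"dx": 24,"dy": 2.3,"dz": 0,"ax": 0,"ay": 0,"az": 0,"gripper": 0},{"dx": 28,"dy": 2.7,"dz": 0,"ax": 0,"ay": 0,"az": 0,"gripper": 0},{"dx": 32,"dy": 3.1,"dz": 0,"ax": 0,"ay": 0,"az": 0,"gripper": 0}]'

```text
clock: 11.12
tcp_pos: [0.5965, 0.0752, 0.0445]
tool_rot: [-0.048, 0.999, 0.0, 0.0]
ft_force: [-2.3, -1.3, -0.4]
finger_gap: 0.0001
gripper_force: 1.2
```

```bash
python3 - <<'E'
from m1 import *
s=ctrl.get_state()
print(s["clock"],s["tcp_pos"],s["ft_force"],"loc",loc(s["tcp_pos"]))
E
```

```text
11.1167 [0.5965 0.0752 0.0445] [-2.28   -1.3402 -0.4233] loc [ 0.0167 -0.0031  0.0445]
```

Emit:
move_arm --rows '[{"dx": 2,"dy": 0.2,"dz": 0,"ax": 0,"ay": 0,"az": 0,"gripper": 0},{"dx": 4,"dy": 0.4,"dz": 0,"ax": 0,"ay": 0,"az": 0,"gripper": 0},{"dx": 6,"dy": 0.6,"dz": 0,"ax": 0,"ay": 0,"az": 0,"gripper": 0},{"dx": 8,"dy": 0.8,"dz": 0,"ax": 0,"ay": 0,"az": 0,"gripper": 0},{"dx": 10,"dy": 1.0,"dz": 0,"ax": 0,"ay": 0,"az": 0,"gripper": 0},{"dx": 12,"dy": 1.2,"dz": 0,"ax": 0,"ay": 0,"az": 0,"gripper": 0},{"dx": 14,"dy": 1.3,"dz": 0,"ax": 0,"ay": 0,"az": 0,"gripper": 0},{"dx": 16,"dy": 1.5,"dz": 0,"ax": 0,"ay": 0,"az": 0,"gripper": 0}]'

```text
clock: 11.78
tcp_pos: [0.6122, 0.0767, 0.0446]
tool_rot: [-0.048, 0.999, 0.0, 0.0]
ft_force: [-1.3, -0.6, -1.2]
finger_gap: -0.0004
gripper_force: 1.1
```

Emit:
move_arm --rows '[{"dx": 0.7,"dy": 0.1,"dz": 0,"ax": 0,"ay": 0,"az": 0,"gripper": 0},{"dx": 1.4,"dy": 0.1,"dz": 0,"ax": 0,"ay": 0,"az": 0,"gripper": 0},{"dx": 2.1,"dy": 0.2,"dz": 0,"ax": 0,"ay": 0,"az": 0,"gripper": 0},{"dx": 2.8,"dy": 0.3,"dz": 0,"ax": 0,"ay": 0,"az": 0,"gripper": 0},{"dx": 3.5,"dy": 0.3,"dz": 0,"ax": 0,"ay": 0,"az": 0,"gripper": 0},{"dx": 4.2,"dy": 0.4,"dz": 0,"ax": 0,"ay": 0,"az": 0,"gripper": 0},{"dx": 5,"dy": 0.5,"dz": 0,"ax": 0,"ay": 0,"az": 0,"gripper": 0},{"dx": 5,"dy": 0.5,"dz": 0,"ax": 0,"ay": 0,"az": 0,"gripper": 0}]'

```text
clock: 12.45
tcp_pos: [0.6172, 0.0772, 0.0447]
tool_rot: [-0.048, 0.999, 0.0, 0.0]
ft_force: [-2.0, -0.2, -1.7]
finger_gap: 0.0001
gripper_force: 0.9
```

Emit:
move_arm --rows '[{"dx": 0.7,"dy": 0.1,"dz": 0,"ax": 0,"ay": 0,"az": 0,"gripper": 0},{"dx": 1.4,"dy": 0.1,"dz": 0,"ax": 0,"ay": 0,"az": 0,"gripper": 0},{"dx": 2.1,"dy": 0.2,"dz": 0,"ax": 0,"ay": 0,"az": 0,"gripper": 0},{"dx": 2.8,"dy": 0.3,"dz": 0,"ax": 0,"ay": 0,"az": 0,"gripper": 0},{"dx": 3.5,"dy": 0.3,"dz": 0,"ax": 0,"ay": 0,"az": 0,"gripper": 0},{"dx": 4.2,"dy": 0.4,"dz": 0,"ax": 0,"ay": 0,"az": 0,"gripper": 0},{"dx": 5,"dy": 0.5,"dz": 0,"ax": 0,"ay": 0,"az": 0,"gripper": 0},{"dx": 5,"dy": 0.5,"dz": 0,"ax": 0,"ay": 0,"az": 0,"gripper": 0}]'

```text
clock: 13.12
tcp_pos: [0.6211, 0.0776, 0.0446]
tool_rot: [-0.048, 0.999, 0.0, -0.001]
ft_force: [-4.5, -0.8, 0.6]
finger_gap: 0.0001
gripper_force: 2.4
```

Emit:
move_arm --rows '[{"dx": 0.5,"dy": 0,"dz": 0,"ax": 0,"ay": 0,"az": 0,"gripper": 0},{"dx": 1,"dy": 0.1,"dz": 0,"ax": 0,"ay": 0,"az": 0,"gripper": 0},{"dx": 1.5,"dy": 0.1,"dz": 0,"ax": 0,"ay": 0,"az": 0,"gripper": 0},{"dx": 2,"dy": 0.2,"dz": 0,"ax": 0,"ay": 0,"az": 0,"gripper": 0},{"dx": 2.5,"dy": 0.2,"dz": 0,"ax": 0,"ay": 0,"az": 0,"gripper": 0},{"dx": 3,"dy": 0.3,"dz": 0,"ax": 0,"ay": 0,"az": 0,"gripper": 0},{"dx": 3,"dy": 0.3,"dz": 0,"ax": 0,"ay": 0,"az": 0,"gripper": 0},{"dx": 3,"dy": 0.3,"dz": 0,"ax": 0,"ay": 0,"az": 0,"gripper": 0}]'

```text
clock: 13.78
tcp_pos: [0.6222, 0.0779, 0.0446]
tool_rot: [-0.048, 0.999, 0.0, -0.003]
ft_force: [-9.9, -1.6, 4.2]
finger_gap: -0.0003
gripper_force: 4.8
```

Emit:
move_arm --rows '[{"dx": 0.5,"dy": 0,"dz": 0,"ax": 0,"ay": 0,"az": 0,"gripper": 0},{"dx": 1,"dy": 0.1,"dz": 0,"ax": 0,"ay": 0,"az": 0,"gripper": 0},{"dx": 1.5,"dy": 0.1,"dz": 0,"ax": 0,"ay": 0,"az": 0,"gripper": 0},{"dx": 2,"dy": 0.2,"dz": 0,"ax": 0,"ay": 0,"az": 0,"gripper": 0},{"dx": 2.5,"dy": 0.2,"dz": 0,"ax": 0,"ay": 0,"az": 0,"gripper": 0},{"dx": 3,"dy": 0.3,"dz": 0,"ax": 0,"ay": 0,"az": 0,"gripper": 0},{"dx": 3,"dy": 0.3,"dz": 0,"ax": 0,"ay": 0,"az": 0,"gripper": 0},{"dx": 3,"dy": 0.3,"dz": 0,"ax": 0,"ay": 0,"az": 0,"gripper": 0}]'

```text
clock: 14.45
tcp_pos: [0.6239, 0.0781, 0.0446]
tool_rot: [-0.048, 0.999, -0.0, -0.005]
ft_force: [-12.4, -0.8, 7.6]
finger_gap: -0.0002
gripper_force: 6.3
```

Emit:
move_arm --rows '[{"dx": 0.4,"dy": 0,"dz": 0.5,"ax": 0,"ay": 0,"az": 0,"gripper": 0},{"dx": 0.8,"dy": 0.1,"dz": 1,"ax": 0,"ay": 0,"az": 0,"gripper": 0},{"dx": 1.2,"dy": 0.1,"dz": 1.5,"ax": 0,"ay": 0,"az": 0,"gripper": 0},{"dx": 1.6,"dy": 0.2,"dz": 2,"ax": 0,"ay": 0,"az": 0,"gripper": 0},{"dx": 2,"dy": 0.2,"dz": 2,"ax": 0,"ay": 0,"az": 0,"gripper": 0},{"dx": 2.5,"dy": 0.2,"dz": 2,"ax": 0,"ay": 0,"az": 0,"gripper": 0},{"dx": 3,"dy": 0.3,"dz": 2,"ax": 0,"ay": 0,"az": 0,"gripper": 0},{"dx": 3,"dy": 0.3,"dz": 2,"ax": 0,"ay": 0,"az": 0,"gripper": 0}]'

```text
clock: 15.12
tcp_pos: [0.6272, 0.0784, 0.0451]
tool_rot: [-0.048, 0.999, -0.0, -0.005]
ft_force: [-8.8, -0.7, -1.6]
finger_gap: -0.0003
gripper_force: 4.4
```

```bash
python3 - <<'E'
from m1 import *
s=ctrl.get_state()
print(s["clock"],s["tcp_pos"],s["ft_force"],s["tool_rot"],"loc",loc(s["tcp_pos"]))
a=snap("side","pics/side5.png")[190:290,220:340,::-1]; b=snap("top","pics/top5.png")[155:255,260:340,::-1]
a=cv2.resize(a,None,fx=4,fy=4,interpolation=2); b=cv2.resize(b,None,fx=4,fy=4,interpolation=2)
cv2.imwrite("pics/crop7.png",np.hstack([a,b]))
E
```

```text
15.1167 [0.6272 0.0784 0.0451] [-8.8013 -0.7051 -1.631 ] [-0.0481  0.9988 -0.0001 -0.0046] loc [ 0.0476 -0.0028  0.0451]
```

View pics/crop7.png

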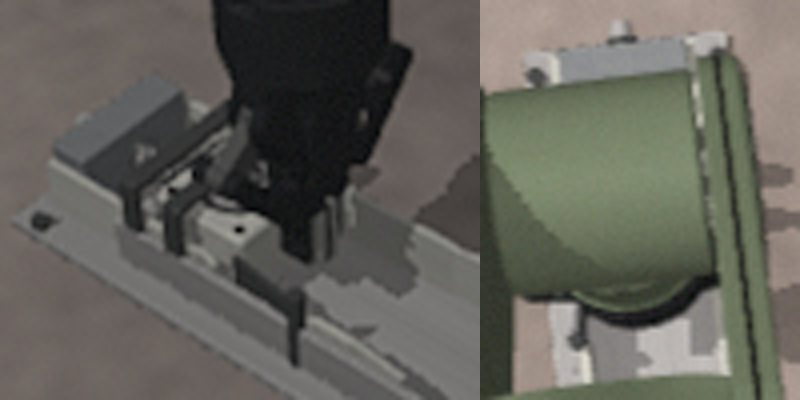

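The gate flap at crop (270,270) is still folded alongside the block. The plunger force is about 9 N at roughly 6 mm in, as expected, so I'll keep going in small steps.

Emit:
move_arm --rows '[{"dx": 0.4,"dy": 0,"dz": 0.2,"ax": 0,"ay": 0,"az": 0,"gripper": 0},{"dx": 0.8,"dy": 0.1,"dz": 0.2,"ax": 0,"ay": 0,"az": 0,"gripper": 0},{"dx": 1.2,"dy": 0.1,"dz": 0.3,"ax": 0,"ay": 0,"az": 0,"gripper": 0},{"dx": 1.6,"dy": 0.2,"dz": 0.3,"ax": 0,"ay": 0,"az": 0,"gripper": 0},{"dx": 2,"dy": 0.2,"dz": 0.3,"ax": 0,"ay": 0,"az": 0,"gripper": 0},{"dx": 2.5,"dy": 0.2,"dz": 0.3,"ax": 0,"ay": 0,"az": 0,"gripper": 0},{"dx": 3,"dy": 0.3,"dz": 0.3,"ax": 0,"ay": 0,"az": 0,"gripper": 0},{"dx": 3,"dy": 0.3,"dz": 0.3,"ax": 0,"ay": 0,"az": 0,"gripper": 0}]'

```text
clock: 15.88
tcp_pos: [0.6293, 0.0786, 0.0452]
tool_rot: [-0.048, 0.999, -0.0, -0.006]
ft_force: [-10.5, -1.0, -1.4]
finger_gap: -0.0001
gripper_force: 5.3
```

Emit:
move_arm --rows '[{"dx": 0.4,"dy": 0,"dz": 0.2,"ax": 0,"ay": 0,"az": 0,"gripper": 0},{"dx": 0.8,"dy": 0.1,"dz": 0.2,"ax": 0,"ay": 0,"az": 0,"gripper": 0},{"dx": 1.2,"dy": 0.1,"dz": 0.3,"ax": 0,"ay": 0,"az": 0,"gripper": 0},{"dx": 1.6,"dy": 0.2,"dz": 0.3,"ax": 0,"ay": 0,"az": 0,"gripper": 0},{"dx": 2,"dy": 0.2,"dz": 0.3,"ax": 0,"ay": 0,"az": 0,"gripper": 0},{"dx": 2,"dy": 0.2,"dz": 0.3,"ax": 0,"ay": 0,"az": 0,"gripper": 0},{"dx": 2,"dy": 0.2,"dz": 0.3,"ax": 0,"ay": 0,"az": 0,"gripper": 0},{"dx": 2,"dy": 0.2,"dz": 0.3,"ax": 0,"ay": 0,"az": 0,"gripper": 0}]'

```text
clock: 16.55
tcp_pos: [0.6308, 0.0787, 0.0453]
tool_rot: [-0.048, 0.999, -0.0, -0.006]
ft_force: [-11.4, -0.8, -0.4]
finger_gap: -0.0002
gripper_force: 5.7
```

```bash
cat > g.py <<'E'
from m1 import *
import sys
s=ctrl.get_state()
print(s["clock"],s["ft_force"],"loc",loc(s["tcp_pos"]))
# gate: dark pixels on the line where shut gate is seen vs baseline of folded image
im=snap("side",f"pics/side{sys.argv[1]}.png")
f=cv2.cvtColor(cv2.imread("pics/side5.png"),6).astype(int); n=cv2.cvtColor(im[:,:,::-1].copy(),6).astype(int)
d=np.abs(f-n)[245:285,275:300]; print("diff near gate",(d>25).sum()); print(n[250:280:3,276:300:2])
E
python3 g.py 6
```

```text
16.55 [-11.3651  -0.7535  -0.4258] loc [ 0.0512 -0.0028  0.0453]
diff near gate 63
[[109 127  81  83  84  84  74  26  27  22  45  70]
 [111  96  84  83  84  84  85  80  41  17  30  90]
 [ 90  61  45  65  85  83  82  83  82  83  80  68]
 [ 95  75  42  44  48  69  83  83  81  77 111 120]
 [106 122 103  38  42  44  50  71  62  53 102 119]
 [ 93  89  92 118 115  83  41  42  47  41  60  92]
 [ 89  91  92  91  88 110 122  81  39  38  72  86]
 [116 100  88  89  92  93  91  98  50  35  77 114]
 [115 116 120 111  92  88  91  96  45  68 107 128]
 [118 116 114 115 119 113 108  91  54  61  96  91]]
```

Emit:
move_arm --rows '[{"dx": 0.4,"dy": 0,"dz": 0,"ax": 0,"ay": 0,"az": 0,"gripper": 0},{"dx": 0.8,"dy": 0.1,"dz": 0.1,"ax": 0,"ay": 0,"az": 0,"gripper": 0},{"dx": 1.2,"dy": 0.1,"dz": 0.1,"ax": 0,"ay": 0,"az": 0,"gripper": 0},{"dx": 1.6,"dy": 0.2,"dz": 0.1,"ax": 0,"ay": 0,"az": 0,"gripper": 0},{"dx": 2,"dy": 0.2,"dz": 0.1,"ax": 0,"ay": 0,"az": 0,"gripper": 0},{"dx": 2.5,"dy": 0.2,"dz": 0.1,"ax": 0,"ay": 0,"az": 0,"gripper": 0},{"dx": 2.5,"dy": 0.2,"dz": 0.1,"ax": 0,"ay": 0,"az": 0,"gripper": 0},{"dx": 2.5,"dy": 0.2,"dz": 0.1,"ax": 0,"ay": 0,"az": 0,"gripper": 0}]'

```text
clock: 17.27
tcp_pos: [0.6326, 0.079, 0.0452]
tool_rot: [-0.048, 0.999, -0.0, -0.007]
ft_force: [-12.4, -0.8, -0.2]
finger_gap: 0.0003
gripper_force: 6.4
```

```bash
python3 g.py 7
```

```text
17.2667 [-12.3535  -0.8285  -0.1753] loc [ 0.053  -0.0027  0.0452]
diff near gate 195
[[109 104  81  86  85  87  52  24  26  20  56  73]
 [112  99  83  84  85  87  46  69  40  13  68  75]
 [ 84 103  82  84  85  86  52  53  85  84  82  77]
 [ 93 105  81  83  81  85  53  44  62 105 117  94]
 [107 119 107  79  74  93  72  37  52  53  73  83]
 [ 92  90  91 117 112 116  99  36  46  44  62  85]
 [ 89  91  92  93  88 108 130 101  38  38  70  86]
 [118  98  89  88  91  93  91  97  48  35  77 114]
 [116 114 120 112  91  89  91  96  46  69 108 127]
 [117 114 113 115 117 112 109  90  56  62  95  92]]
```

```bash
python3 - <<'E'
import cv2,numpy as np
G=lambda k:cv2.cvtColor(cv2.imread(f"pics/side{k}.png"),6).astype(int)[250:280:3,276:300:2]
print(G(3))
E
```

```text
[[121 119 121 123 106  83  56  81 126 122 121 121]
 [114 117 107  80  82  84  52 100 121 120 118 120]
 [ 82  85  85  93 112 125  64  52 126 118 117 120]
 [ 98  82  83  78 118 127  64  44  82 123 115  93]
 [107 122 109  79  79 113  84  39  53  54  76  85]
 [ 95  94  93 119 112 119 100  35  48  43  64  85]
 [ 91  93  93  95  89 111 132 103  41  40  72  88]
 [120 104  90  93  94  96  93 100  49  35  79 116]
 [117 118 121 114  94  91  92  98  48  70 109 131]
 [121 117 116 118 119 116 110  92  57  61  97  93]]
```

The gate pixels now match the shut state seen at the start, so the gate has snapped shut. Easing off.

Emit:
move_arm --rows '[{"dx": -1.5,"dy": -0.1,"dz": 0,"ax": 0,"ay": 0,"az": 0,"gripper": 0},{"dx": -3,"dy": -0.3,"dz": 0,"ax": 0,"ay": 0,"az": 0,"gripper": 0},{"dx": -4.5,"dy": -0.4,"dz": 0,"ax": 0,"ay": 0,"az": 0,"gripper": 0},{"dx": -6,"dy": -0.6,"dz": 0,"ax": 0,"ay": 0,"az": 0,"gripper": 0},{"dx": -8,"dy": -0.8,"dz": 0,"ax": 0,"ay": 0,"az": 0,"gripper": 0},{"dx": -10,"dy": -1,"dz": 0,"ax": 0,"ay": 0,"az": 0,"gripper": 0},{"dx": -12,"dy": -1.2,"dz": 0,"ax": 0,"ay": 0,"az": 0,"gripper": 0},{"dx": -14,"dy": -1.4,"dz": 0,"ax": 0,"ay": 0,"az": 0,"gripper": 0}]'

```text
clock: 17.98
tcp_pos: [0.6243, 0.078, 0.0469]
tool_rot: [-0.048, 0.999, 0.0, 0.0]
ft_force: [-1.1, -0.4, -1.3]
finger_gap: -0.0002
gripper_force: 0.5
```

Emit:
move_arm --rows '[{"dx": -3,"dy": -0.3,"dz": 0,"ax": 0,"ay": 0,"az": 0,"gripper": 0},{"dx": -8,"dy": -0.8,"dz": 0,"ax": 0,"ay": 0,"az": 0,"gripper": 0},{"dx": -15,"dy": -1.5,"dz": 0,"ax": 0,"ay": 0,"az": 0,"gripper": 0},{"dx": -25,"dy": -2.4,"dz": 0,"ax": 0,"ay": 0,"az": 0,"gripper": 0},{"dx": -40,"dy": -3.9,"dz": 0,"ax": 0,"ay": 0,"az": 0,"gripper": 0},{"dx": -55,"dy": -5.3,"dz": 15,"ax": 0,"ay": 0,"az": 0,"gripper": 0},{"dx": -75,"dy": -7,"dz": 40,"ax": 0,"ay": 0,"az": 0,"gripper": 0},{"dx": -95,"dy": -9,"dz": 65,"ax": 0,"ay": 0,"az": 0,"gripper": 0}]'

```text
clock: 18.65
tcp_pos: [0.5284, 0.0687, 0.1127]
tool_rot: [-0.048, 0.999, 0.0, -0.0]
ft_force: [0.4, -0.3, 0.8]
finger_gap: -0.0001
gripper_force: 0.0
```

Emit:
move_arm --rows '[{"dx": -20,"dy": -2,"dz": 20,"ax": 0,"ay": 0,"az": 0,"gripper": 0},{"dx": -40,"dy": -4,"dz": 40,"ax": 0,"ay": 0,"az": 0,"gripper": 0},{"dx": -60,"dy": -6,"dz": 50,"ax": 0,"ay": 0,"az": 0,"gripper": 0},{"dx": -70,"dy": -7,"dz": 60,"ax": 0,"ay": 0,"az": 0,"gripper": 0},{"dx": -80,"dy": -8,"dz": 60,"ax": 0,"ay": 0,"az": 0,"gripper": 0},{"dx": -80,"dy": -8,"dz": 60,"ax": 0,"ay": 0,"az": 0,"gripper": 0},{"dx": -80,"dy": -8,"dz": 60,"ax": 0,"ay": 0,"az": 0,"gripper": 0},{"dx": -80,"dy": -8,"dz": 60,"ax": 0,"ay": 0,"az": 0,"gripper": 0}]'

```text
clock: 19.32
tcp_pos: [0.4499, 0.0609, 0.1719]
tool_rot: [-0.048, 0.999, 0.0, 0.0]
ft_force: [0.4, 0.2, -0.4]
finger_gap: -0.0002
gripper_force: 0.0
```

```bash
python3 - <<'E'
from m1 import *
s=ctrl.get_state()
print(s["clock"],s["tcp_pos"],s["ft_force"])
a=snap("side","pics/side8.png")[190:290,220:340,::-1]; b=snap("top","pics/top8.png")[155:255,260:340,::-1]
cv2.imwrite("pics/crop8.png",np.hstack([cv2.resize(a,None,fx=4,fy=4,interpolation=2),cv2.resize(b,None,fx=4,fy=4,interpolation=2)]))
E
```

```text
19.3167 [0.4499 0.0609 0.1719] [ 0.3541  0.2097 -0.3983]
```

View pics/crop8.png

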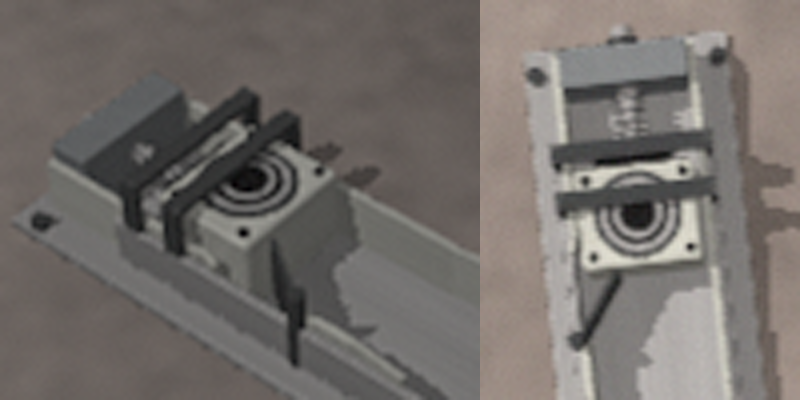

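Both views show the block flat under the straps against the plunger. The gate is shut behind it, with its hinge at (578,340) and tip at (615,283) touching the block's rear face, and the robot is clear. Handing in.

```bash
python3 -c "
from station import ctrl
print(ctrl.sign_off())"
```

```text
the job is handed in; nothing more can be done
None
```

The block is through the gate and the last pictures show it held flat between the shut gate and the plunger; I handed the job in with the arm clear at about 19 s of the 70 s, but sign-off returned no verdict.

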